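Level the balance with a wedge

ROBOT

A 6-joint arm with a two-finger parallel gripper is mounted at the origin on the work surface; the furniture and walls round the work are solid. World frame = base frame: x ahead of the robot, y to its left, z up, the work surface at z = 0. Lengths are in m, angles in degrees, forces in N, time in s.
With the tool pointing down it reaches from about 0.4 to 0.825 m from the base axis. Payload 7 kg.
Tool frame: the origin (TCP) lies midway between the tips of the shut fingers; the grasp point (between the pads) lies 19 mm behind it; z points along the fingers, y is the line along which they close (so a half turn about z gives the same grasp; the last joint's range is limited). The gripper opens to 88 mm and grips with 3 to 60 N. Pads are 19 mm wide; open, the fingers measure 130 mm over their backs; the gripper's body (78 mm by 193 mm) begins 47 mm behind the grasp point.
Start: joints at [93.054, 20.546, 0.682, 0, -70.136, -16.507], TCP at [0.157, 0.656, 0.227] pointing down, gripper open.
Joint ranges: [-176.03, 176.03], [-82.01, 121.73], [-58.28, 71.71], [-173.87, 95.51], [-174.79, -0.11], [-173.66, 173.66]. Speed limits (degrees/s): [136.94, 136.94, 172.46, 180, 180, 180].

INTERFACE

Orientations are given as [roll, pitch, yaw] about the fixed x, y, z axes, in that order (R = Rz(yaw) Ry(pitch) Rx(roll)).
In Python, from plant import r gives the robot as it stands.
- The arm moves only by the tool drive_tool, never from a script. Its argument "commands" is a list of rows, each an object of numbers: "hand": the closure, from 0 (fully open) to 1 (shut); "tx", "ty", "tz": the shift along the world's x, y, z scaled (see below); "turn": the turn about the world's z scaled (see below). A call has 1 to 10 rows; each row is the pose to reach, as a shift and turn from the pose commanded when the call began; what a row does not reach only later rows make up. The controller multiplies each number of a shift by 0.6 m and each number of a turn by 90 degrees. A row lasts 1/10 s, in which the tool goes at most 50 mm and 8.59 degrees, less where a joint would pass 70% of its speed; a pose out of reach is approached as far as the arm can. A call with a number of a shift or a turn outside -1 to 1 is refused whole. A call with a gripper value outside its range is refused whole. The fingers move at their own pace and stop on an object; "grip_force" is the grip in N (left out, the last holds). Time passes only in rows, so rows that repeat a pose let the fingers close. It gives the time, the measured TCP pose, the force, the opening and the grip force at its end, in the units of the state.
- r.get_state(): the state, without advancing time (a new reading comes with each control period).
- r.capture(name): name is "side" or "top"; returns a dict with "frame" (420x560x3 uint8, red, green, blue), "fx", "fy", "cx", "cy" (pixels), "D" ([k1, k2, p1, p2, k3] as OpenCV has them; the pictures are not rectified), "world_from_camera" (4x4, takes a point from camera to world coordinates). Camera axes: x right, y down, z forward; pixel columns grow to the right and rows downward; lengths in m; the calibration is good to about 2 mm. A picture is of the moment at which its call begins. There is no depth.
- r.close_job(): hands the job in; it is judged then, once.
Trained networks look in the newest picture that a camera, given by its name, has taken for a name from the list of things; names that differ only in an ending like _2 or _b are one class to them, and where a whole thing is asked for, a point or a joint stands for the part that bears it (a point fixed in the world has none). Each returns a list of dicts, best first, with "score" (0 to 1); they miss things now and then, are a little off and sometimes report something else, mostly with a low value. They report only what shows in the picture. A call takes as long as a camera call. They do not tell look-alikes from the thing itself.
- r.trace(label, camera): "pixels" (420x560 bool, what is visible of it) and "extent" ([left, top, right, bottom] in pixels, round what is visible of it).
The state is a dict: "time_s": time; "joints": joint angles; "qd": joint speeds; "joint_torque": joint torques, N m; "tcp_pos": TCP position; "eef_rot": TCP orientation; "contact_force": force on the tool from outside, world axes, zero at the start; "moment": the same for the moment, N m; "gripper_width": finger opening in m; "gripper_force": force on a finger pad.
Only numpy, scipy, OpenCV 4.12 (cv2) and the standard library are available. Lean on these libraries where they do the work, as an engineer would, in place of code of your own. Each camera call takes 0.05 s, during which the arm holds its last target. There are 200 camera calls.

TASK

Level the bench balance: pick up the white plastic wedge, slide it flat along the bench, thin end first, under the middle of the balance head's front lip, and push until the lip has just lifted off its rest pads by about 4 mm (then the head is level). Never raise the lip by more than a centimetre, touch the balance only with the wedge, keep the dish where it stands on the pan, and leave the other things alone. Finish while still gripping the wedge, with the head resting on it; do not let go.

Things in the scene. Friction and masses are not known exactly. Their poses are not given: they have to be found in the camera images.
- balance: Bench balance fixed to the bench, 170 mm long (x), 110 mm wide (y), about 60 mm high: grey base and, hinged on it, a grey weighing head on an aluminium plate. Origin on the bench under its middle, z up; +x points from front lip to rear hinge, the way the wedge is pushed. Under the plate is a slot 76 mm wide (y -38 to 38 mm) between two side rails, from the lip (x = -85 mm) to a cross piece at x = 12 mm
- balance_head (a joint): Lift angle of the balance's head about its rear hinge, rad: 0 = lip on its two rest pads (head nose-down by 0.025 rad), growing as the lip rises; lip rise in m = 0.16 x angle, so 0.025 = 4 mm = level. No spring: the head (0.7 kg, dish on it) falls back under its weight, pressing on the wedge with about 3 to 6 N
- lip (a point): Lowest point of the rounded steel rod (8 mm diameter, 60 mm long) under the middle of the front lip of the head's aluminium plate, the edge that the wedge runs under; 12 mm above the bench at rest; it rises with the head. It is at x about -81 mm, y = 0 in the balance's frame
- wedge: Loose plain white plastic wedge, 0.13 to 0.21 kg, 30 mm wide. Origin on its underside below the centre of its grip block; +x points to the thin end. Grip block: 25 mm long (x), 30 mm wide (y), 60 mm high, with three small dark ribs; grip it across its width. In front of the block the top slopes straight from 21 mm high (x = 12.5 mm) to 5 mm at the thin end (x = 92.5 mm)
- wedge_tip (a point): Middle of the lower edge of the wedge's thin end, 92.5 mm from the wedge's origin along its x. The slope first touches the resting lip when this point is about 36 mm past the lip, and each further 5 mm of push raises the lip by 1 mm. Mind a thin black cable, 7 mm high, lying on the bench left of this path: set the wedge down clear of it
- dish: Clear round petri dish, 68 mm diameter, 14 mm high, standing loose on the balance's round steel pan (90 mm diameter); origin at the centre of its underside
- spacer: Bystander: flat white rectangular spacer bar 80x30x12 mm, not a wedge, loose; origin at the centre of its underside
- timer: Bystander: white lab timer 70x62x20 mm, loose; origin at the centre of its underside. A tall fixed pipette stand is about 0.15 m to its left: lift the hand to about 0.4 m before passing it
- tape: Bystander: roll of tape lying flat, 68 mm diameter, 19 mm high, loose; origin at the centre of its underside
- beaker: Bystander: small clear beaker, 58 mm diameter, 60 mm high, loose; origin at the centre of its underside
There are look-alikes about, which are no part of the job. Several things have the shape of the wedge; the one meant has the colours described above.

How it is judged (in metres and radians):
On the way:
1. the held wedge's thin end is in under the lip while the head still rests on its pads (x of wedge_tip in the frame of balance above -0.073 m and y of wedge_tip in the frame of balance between -0.036 and 0.036 m and height (world z) of wedge_tip below 0.01 m and value of joint balance_head below 0.008 rad and contact force between the fingers and wedge above 1 N), for 0.1 s.
At the end, for the whole second after the job is handed in: the lip stands 2 to 6 mm above its rest pads, carried by the wedge alone; the wedge lies flat on the bench (within 6 mm and 0.06 rad), still, thin end at least 30 mm in under the lip, gripped by the fingers; the robot does not touch the balance; the dish still stands on the pan (value of joint balance_head between 0.0115 and 0.0385 rad and contact force between wedge and balance_head above 0.5 N and contact force between the fingers and wedge above 1 N and height (world z) of wedge below 0.006 m and angle between wedge's own z axis and vertical below 0.06 rad and contact force between each of the arm, the fingers and balance below 0.5 N and linear speed of wedge below 0.01 m/s and x of wedge_tip in the frame of balance above -0.051 m and height (world z) of dish above 0.05 m and linear speed of dish below 0.02 m/s); the arm keeps its last pose, push and grip.
It fails at once if the lip is raised by more than 11 mm (value of joint balance_head above 0.069 rad).
It fails at once if the robot itself pushes on the balance (contact force between any of the arm, the fingers and balance above 3 N).
It fails at once if the dish is shifted by more than 20 mm (distance of dish from where it was at the start of the episode above 0.02 m).
It fails at once if a bystander is shifted by more than 30 mm (distance of any of spacer, timer, tape, beaker from where it was at the start of the episode above 0.03 m).
It also fails if it takes over 48 s, if anything falls off the work surface, if the arm or the gripper's body presses on something with over 40 N, if the wrist force passes 120 N, or if a joint passes its speed limit or range.

## Working session

There is one attempt and no reset: what is moved stays moved. The work goes in short steps, Python scripts to look and compute and a tool call to move; the robot and the scene stay as the last step left them, time stands still between calls to the robot, and variables do not carry over. Pictures are saved under pics/ and viewed, at most 10 in all, crops included, and the job is handed in when it is done.

Besides the shell and the picture viewer there is one more tool, called after "Call:" by a JSON object that holds its "api" and its "payload", one argument or row to a line. drive_tool: Moves the arm, as the interface text tells. Its arguments: {"type":"object","properties":{"commands":{"type":"array"},"grip_force":{"type":"number"}},"required":["commands"]}

```bash
mkdir -p pics; cat > h.py <<'E'
import numpy as np, cv2
from plant import r
def ray(c,uv):
    K=np.array([[c["fx"],0,c["cx"]],[0,c["fy"],c["cy"]],[0,0,1.]])
    p=cv2.undistortPoints(np.array(uv,float).reshape(-1,1,2),K,np.array(c["D"],float)).reshape(-1,2)
    T=np.array(c["world_from_camera"]); d=np.c_[p,np.ones(len(p))]@T[:3,:3].T
    return T[:3,3],d
def at(c,uv,z):
    o,d=ray(c,uv); return o+d*((z-o[2])/d[:,2])[:,None]
def proj(c,P):
    T=np.array(c["world_from_camera"]); Q=np.linalg.inv(T)
    K=np.array([[c["fx"],0,c["cx"]],[0,c["fy"],c["cy"]],[0,0,1.]])
    return cv2.projectPoints(np.array(P,float).reshape(-1,1,3),cv2.Rodrigues(Q[:3,:3])[0],Q[:3,3],K,np.array(c["D"],float))[0].reshape(-1,2)
E
python3 - <<'E'
from h import *
a=[]
for n in("top","side"):
    c=r.capture(n); a.append(c); cv2.imwrite(f"pics/{n}0.png",cv2.resize(c["frame"][:,:,::-1],(784,588)))
    print(n,np.round(c["world_from_camera"],3).tolist(),c["fx"])
    for l in("balance","wedge","dish","spacer","timer","tape","beaker"):
        for k in r.trace(l,n)[:5]:
            e=k["extent"]; ys,xs=np.nonzero(k["pixels"]); print(l,round(k["score"],2),e,np.round(at(c,[[xs.mean(),ys.mean()]],0.02)[0],3))
print(r.get_state())
E
```

```text
top [[-0.027, -0.999, 0.047, 0.491], [-1.0, 0.027, 0.011, 0.136], [-0.012, -0.047, -0.999, 1.042], [0.0, 0.0, 0.0, 1.0]] 385.81399181012847
balance 0.63 [315.1, 138.5, 366.6, 209.9] [ 0.619 -0.022  0.02 ]
wedge 0.95 [197.0, 212.8, 209.7, 248.7] [0.491 0.34  0.02 ]
wedge 0.77 [328.1, 262.9, 364.7, 302.3] [ 0.342 -0.03   0.02 ]
dish 0.93 [334.6, 160.3, 363.9, 189.3] [ 0.623 -0.041  0.02 ]
spacer 0.9 [213.2, 150.4, 242.0, 172.7] [0.673 0.275 0.02 ]
timer 0.91 [147.2, 204.5, 172.1, 234.6] [0.513 0.462 0.02 ]
timer 0.64 [313.6, 139.4, 367.1, 208.2] [ 0.621 -0.023  0.02 ]
tape 0.89 [273.5, 135.2, 298.0, 162.9] [0.698 0.121 0.02 ]
beaker 0.77 [384.3, 257.9, 410.0, 284.1] [ 0.371 -0.153  0.02 ]
beaker 0.33 [196.0, 210.0, 209.8, 247.6] [0.49 0.34 0.02]
side [[0.974, -0.122, 0.189, 0.322], [-0.224, -0.491, 0.842, -0.781], [-0.01, -0.863, -0.506, 0.643], [0.0, 0.0, 0.0, 1.0]] 425.50459124940414
balance 0.59 [299.2, 235.6, 383.0, 277.2] [ 0.62  -0.021  0.02 ]
dish 0.63 [326.8, 240.1, 356.4, 263.0] [0.646 0.027 0.02 ]
spacer 0.56 [312.2, 197.3, 338.3, 211.2] [0.669 0.256 0.02 ]
timer 0.72 [247.2,
[... 211 characters left out ...]
.125  0.02 ]
{'time_s': 0.8, 'joints': array([ 9.30538291e+01,  2.05444347e+01,  6.81761728e-01, -8.26276807e-04,
       -7.01355349e+01, -1.65065004e+01]), 'qd': array([ 0.09258004,  0.08531196, -0.00011629,  0.07236687,  0.00462462,
        0.07864008]), 'joint_torque': array([-2.32062026e-03, -5.82281399e+01,  2.93299341e+01,  7.00229153e+00,
        1.25867949e-02, -2.54314961e-05]), 'tcp_pos': array([0.157046  , 0.65645158, 0.22657889]), 'eef_rot': array([-1.79998502e+02,  1.25429473e-03, -1.34529520e+01]), 'contact_force': array([-0.97305803, -0.31499318,  0.5313374 ]), 'moment': array([ 0.02437474, -0.060909  ,  0.01857905]), 'gripper_force': 0.0, 'gripper_width': 0.08773488195367689}
```

View pics/top0.png

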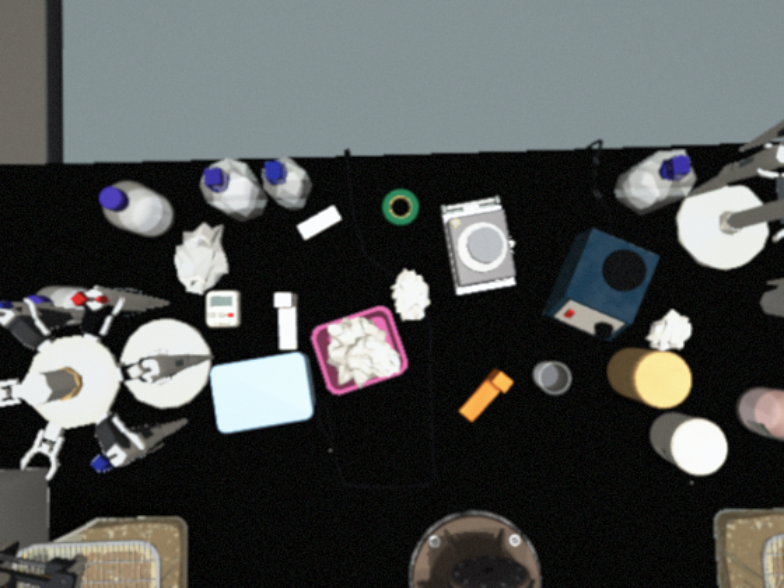

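View pics/side0.png

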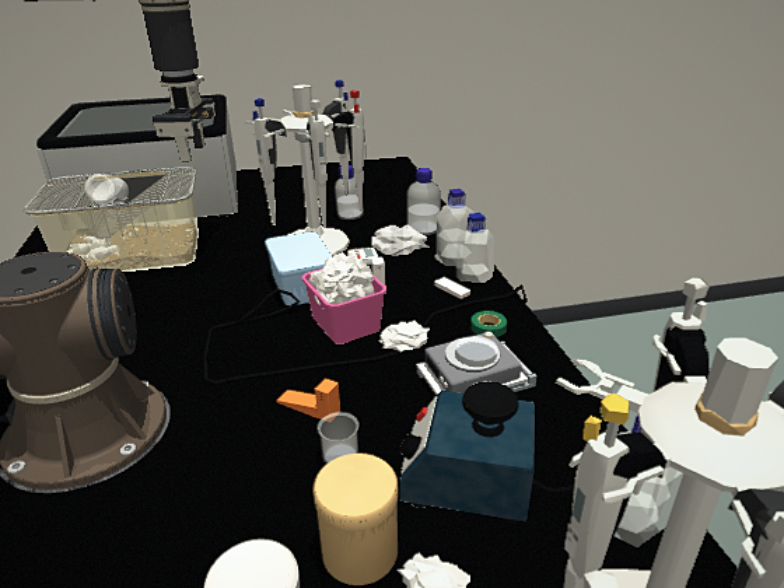

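The pictures show the white wedge in top at about (286,320) display, with its block at the far (+x) end and the thin end toward the robot. The balance is at (480,245) and the orange look-alike at (487,395). I'll crop closer on the wedge and balance.

```bash
python3 - <<'E'
from h import *
t=r.capture("top"); s=r.capture("side")
def crop(c,x,y,w,h,W,H): return cv2.resize(c["frame"][y:y+h,x:x+w,::-1],(W,H),interpolation=cv2.INTER_CUBIC)
a=crop(t,300,125,80,100,400,500)   # x5
b=crop(t,185,200,40,60,200,300)    # x5
d=crop(s,290,225,100,70,400,280)   # x4
im=np.zeros((590,800,3),np.uint8); im[:500,:400]=a; im[:300,400:600]=b; im[305:585,400:800]=d
cv2.imwrite("pics/crop1.png",im)
m=r.trace("wedge","top")[0]["pixels"].astype(np.uint8)
ct=max(cv2.findContours(m,0,2)[0],key=len); print(cv2.minAreaRect(ct))
print(at(t,cv2.boxPoints(cv2.minAreaRect(ct)),0.0).round(3))
print("mm/px top",np.ptp(at(t,[[300,180],[301,180]],0),axis=0))
E
```

```text
((346.0, 281.5), (16.263456344604492, 40.305084228515625), 45.0)
[[ 0.316  0.023  0.   ]
 [ 0.39  -0.055  0.   ]
 [ 0.358 -0.085  0.   ]
 [ 0.285 -0.006  0.   ]]
mm/px top [7.63950780e-05 2.70837772e-03 0.00000000e+00]
```

View pics/crop1.png

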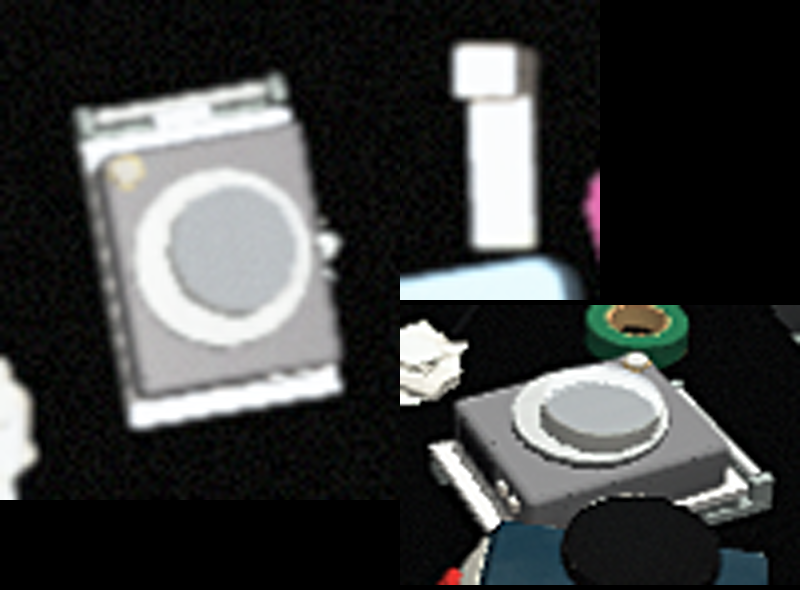

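Crop: the lip plate's front edge runs from (130,430) to (342,393), with the hinge brackets at the top, so the lip faces the robot. The wedge's thin end is at (470..538,248) and its block top at (452..518,43..98).

```bash
python3 - <<'E'
from h import *
t=r.capture("top")
o=lambda X,Y,x,y:[x+(X+.5)/5-.5,y+(Y+.5)/5-.5]
f=at(t,[o(130,430,300,125),o(342,393,300,125)],0.024); print("lip",f.round(4),np.linalg.norm(f[0]-f[1]))
k=at(t,[o(77,110,300,125),o(283,76,300,125)],0.03); print("rear",k.round(4),np.linalg.norm(k[0]-k[1]))
u=f.mean(0)-k.mean(0); print("len",np.linalg.norm(u[:2]),"yaw axis",np.degrees(np.arctan2(-u[1],-u[0])), "yaw lip", np.degrees(np.arctan2(*(f[0]-f[1])[[1,0]]))-90)
w=at(t,[o(70,248,185,200),o(138,248,185,200)],0.005)
b=at(t,[o(x,y,185,200) for x,y in((52,43),(118,43),(52,98),(118,98))],0.06)
print("tip",w.round(4),w.mean(0).round(4),"block",b.round(4),b.mean(0).round(4))
d=w.mean(0)-b.mean(0); print("len",np.linalg.norm(d[:2]),"yaw",np.degrees(np.arctan2(d[1],d[0])))
E
```

```text
lip [[ 0.5272  0.02    0.024 ]
 [ 0.5437 -0.092   0.024 ]] 0.11319028034151069
rear [[ 0.6969  0.0432  0.03  ]
 [ 0.7117 -0.0658  0.03  ]] 0.1100070510076891
len 0.17060303717745387 yaw axis 8.320742705463545 yaw lip 8.375588885668662
tip [[0.4336 0.3613 0.005 ]
 [0.4326 0.3248 0.005 ]] [0.4331 0.3431 0.005 ] block [[0.5411 0.3569 0.06  ]
 [0.5402 0.3231 0.06  ]
 [0.513  0.3573 0.06  ]
 [0.5121 0.3236 0.06  ]] [0.5266 0.3402 0.06  ]
len 0.09355379049499278 yaw 178.2704204701243
```

```bash
python3 - <<'E'
from h import *
t=r.capture("top"); s=r.capture("side")
def tri(a,b):
    o1,d1=ray(t,[[a[0]/1.4,a[1]/1.4]]); o2,d2=ray(s,[[b[0]/1.4,b[1]/1.4]]); d1=d1[0]/np.linalg.norm(d1);d2=d2[0]/np.linalg.norm(d2)
    k=np.linalg.lstsq(np.c_[d1,-d2],o2-o1,rcond=None)[0]; p,q=o1+k[0]*d1,o2+k[1]*d2
    return ((p+q)/2).round(3),np.linalg.norm(p-q).round(3)
print("T",tri((387,308),(385,290)),"R",tri((408,365),(343,308)))
for z in(.06,.08,.1): print(z,at(t,np.array([[312,335],[387,308],[408,365]])/1.4,z).round(3).tolist())
print("side wedge-block top proj",(proj(s,[[.527,.34,.06],[.4331,.343,.0]])*1.4).round())
E
```

```text
T (array([0.505, 0.149, 0.095]), np.float64(0.001)) R (array([0.413, 0.114, 0.092]), np.float64(0.019))
0.06 [[0.46, 0.287, 0.06], [0.505, 0.15, 0.06], [0.401, 0.115, 0.06]]
0.08 [[0.461, 0.284, 0.08], [0.505, 0.15, 0.08], [0.403, 0.115, 0.08]]
0.1 [[0.461, 0.281, 0.1], [0.505, 0.149, 0.1], [0.405, 0.115, 0.1]]
side wedge-block top proj [[377. 260.]
 [335. 289.]]
```

Call:
{"api": "drive_tool", "payload": {
  "commands": [
    {"tz":0.1},
    {"tz":0.2},
    {"tz":0.3},
    {"tz":0.3}
  ]
}}

```text
invalid input
```

Call:
{"api": "drive_tool", "payload": {
  "commands": [
    {"hand":0,"tx":0,"ty":0,"tz":0.08,"turn":0},
    {"hand":0,"tx":0,"ty":0,"tz":0.16,"turn":0},
    {"hand":0,"tx":0,"ty":0,"tz":0.24,"turn":0},
    {"hand":0,"tx":0,"ty":0,"tz":0.32,"turn":0},
    {"hand":0,"tx":0,"ty":0,"tz":0.32,"turn":0}
  ],
  "grip_force": 30
}}

```text
time_s: 1.6
tcp_pos: [0.1581, 0.6579, 0.4272]
eef_rot: [-179.3, 0.0, -13.5]
contact_force: [-0.3, 0.6, 0.7]
gripper_width: 0.0876
gripper_force: 0.0
```

Call:
{"api": "drive_tool", "payload": {
  "commands": [
    {"hand":0,"tx":0.06,"ty":-0.05,"tz":0,"turn":0.01},
    {"hand":0,"tx":0.12,"ty":-0.1,"tz":0,"turn":0.03},
    {"hand":0,"tx":0.18,"ty":-0.155,"tz":0,"turn":0.05},
    {"hand":0,"tx":0.24,"ty":-0.21,"tz":0,"turn":0.07},
    {"hand":0,"tx":0.3,"ty":-0.26,"tz":0,"turn":0.09},
    {"hand":0,"tx":0.36,"ty":-0.31,"tz":0,"turn":0.11},
    {"hand":0,"tx":0.42,"ty":-0.36,"tz":0,"turn":0.13},
    {"hand":0,"tx":0.48,"ty":-0.41,"tz":0,"turn":0.13},
    {"hand":0,"tx":0.55,"ty":-0.47,"tz":0,"turn":0.13},
    {"hand":0,"tx":0.617,"ty":-0.5275,"tz":0,"turn":0.13}
  ]
}}

```text
time_s: 2.6
tcp_pos: [0.5221, 0.3439, 0.4188]
eef_rot: [-180.0, -0.0, -1.7]
contact_force: [0.7, 1.5, -0.5]
gripper_width: 0.0875
gripper_force: 0.0
```

Call:
{"api": "drive_tool", "payload": {
  "commands": [
    {"hand":0,"tx":0,"ty":0,"tz":-0.07,"turn":0},
    {"hand":0,"tx":0,"ty":0,"tz":-0.14,"turn":0},
    {"hand":0,"tx":0,"ty":0,"tz":-0.21,"turn":0},
    {"hand":0,"tx":0,"ty":0,"tz":-0.28,"turn":0},
    {"hand":0,"tx":0,"ty":0,"tz":-0.35,"turn":0},
    {"hand":0,"tx":0,"ty":0,"tz":-0.42,"turn":0},
    {"hand":0,"tx":0,"ty":0,"tz":-0.48,"turn":0},
    {"hand":0,"tx":0,"ty":0,"tz":-0.48,"turn":0},
    {"hand":0,"tx":0,"ty":0,"tz":-0.48,"turn":0}
  ]
}}

```text
time_s: 3.5
tcp_pos: [0.5214, 0.3454, 0.1312]
eef_rot: [179.9, -0.0, -1.7]
contact_force: [0.0, 1.0, 0.9]
gripper_width: 0.0877
gripper_force: 0.0
```

```bash
python3 - <<'E'
from h import *
t=r.capture("top"); s=r.capture("side"); print(r.get_state()["tcp_pos"], r.get_state()["eef_rot"], r.get_state()["joints"].round(1))
def crop(c,x,y,w,h,k): return cv2.resize(c["frame"][y:y+h,x:x+w,::-1],(w*k,h*k),interpolation=cv2.INTER_CUBIC)
im=np.hstack([crop(t,160,180,90,90,4),crop(s,225,120,90,90,4)]); cv2.imwrite("pics/c2.png",im)
E
```

```text
[0.52221016 0.34647543 0.13314601] [-1.79861707e+02 -1.59111419e-01 -1.72312900e+00] [ 51.4  20.1 -13.    0.1 -56.7  36.8]
```

View pics/c2.png

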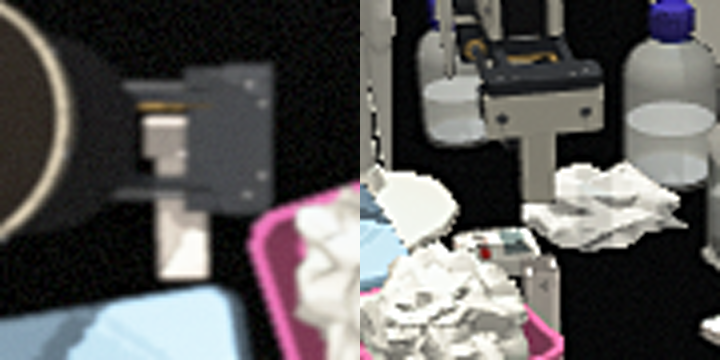

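Top crop: the block shows between the open fingers, with the thin end pointing down the picture and the bin clear on the right. The TCP is 5–6 mm off, so I'll correct that and descend.

Call:
{"api": "drive_tool", "payload": {
  "commands": [
    {"hand":0,"tx":0.008,"ty":-0.01,"tz":-0.04,"turn":0},
    {"hand":0,"tx":0.008,"ty":-0.01,"tz":-0.08,"turn":0},
    {"hand":0,"tx":0.008,"ty":-0.01,"tz":-0.12,"turn":0},
    {"hand":0,"tx":0.008,"ty":-0.01,"tz":-0.16,"turn":0},
    {"hand":0,"tx":0.008,"ty":-0.01,"tz":-0.188,"turn":0},
    {"hand":0,"tx":0.008,"ty":-0.01,"tz":-0.188,"turn":0},
    {"hand":0,"tx":0.008,"ty":-0.01,"tz":-0.188,"turn":0}
  ]
}}

```text
time_s: 4.3
tcp_pos: [0.5268, 0.3404, 0.0197]
eef_rot: [-179.9, -0.1, -1.7]
contact_force: [0.0, 0.4, 1.1]
gripper_width: 0.088
gripper_force: 0.0
```

Call:
{"api": "drive_tool", "payload": {
  "commands": [
    {"hand":1,"tx":0,"ty":0,"tz":0,"turn":0},
    {"hand":1,"tx":0,"ty":0,"tz":0,"turn":0},
    {"hand":1,"tx":0,"ty":0,"tz":0,"turn":0},
    {"hand":1,"tx":0,"ty":0,"tz":0,"turn":0},
    {"hand":1,"tx":0,"ty":0,"tz":0,"turn":0},
    {"hand":1,"tx":0,"ty":0,"tz":0,"turn":0},
    {"hand":1,"tx":0,"ty":0,"tz":0,"turn":0},
    {"hand":1,"tx":0,"ty":0,"tz":0,"turn":0},
    {"hand":1,"tx":0,"ty":0,"tz":0,"turn":0},
    {"hand":1,"tx":0,"ty":0,"tz":0,"turn":0}
  ],
  "grip_force": 30
}}

```text
time_s: 5.3
tcp_pos: [0.5258, 0.3394, 0.0177]
eef_rot: [180.0, 0.0, -1.8]
contact_force: [-0.6, -0.6, -1.2]
gripper_width: 0.0301
gripper_force: 30.0
```

Call:
{"api": "drive_tool", "payload": {
  "commands": [
    {"hand":1,"tx":0,"ty":0,"tz":0.06,"turn":0},
    {"hand":1,"tx":0,"ty":0,"tz":0.13,"turn":0},
    {"hand":1,"tx":0,"ty":0,"tz":0.2,"turn":0},
    {"hand":1,"tx":0,"ty":0,"tz":0.27,"turn":0},
    {"hand":1,"tx":0,"ty":0,"tz":0.333,"turn":0},
    {"hand":1,"tx":0,"ty":0,"tz":0.333,"turn":0}
  ]
}}

```text
time_s: 5.9
tcp_pos: [0.528, 0.3411, 0.2241]
eef_rot: [-179.6, -0.4, -1.7]
contact_force: [-0.2, -0.4, -1.5]
gripper_width: 0.0299
gripper_force: 30.0
```

Call:
{"api": "drive_tool", "payload": {
  "commands": [
    {"hand":1,"tx":-0.01,"ty":-0.03,"tz":0,"turn":-0.09},
    {"hand":1,"tx":-0.02,"ty":-0.06,"tz":0,"turn":-0.18},
    {"hand":1,"tx":-0.03,"ty":-0.09,"tz":0,"turn":-0.27},
    {"hand":1,"tx":-0.04,"ty":-0.12,"tz":0,"turn":-0.36},
    {"hand":1,"tx":-0.05,"ty":-0.16,"tz":0,"turn":-0.45},
    {"hand":1,"tx":-0.06,"ty":-0.2,"tz":0,"turn":-0.54},
    {"hand":1,"tx":-0.07,"ty":-0.24,"tz":0,"turn":-0.63},
    {"hand":1,"tx":-0.08,"ty":-0.28,"tz":0,"turn":-0.72},
    {"hand":1,"tx":-0.08,"ty":-0.3,"tz":0,"turn":-0.8},
    {"hand":1,"tx":-0.08,"ty":-0.3,"tz":0,"turn":-0.8}
  ]
}}

```text
time_s: 6.9
tcp_pos: [0.4771, 0.1579, 0.2172]
eef_rot: [180.0, 0.0, -74.0]
contact_force: [0.2, -0.4, -1.7]
gripper_width: 0.03
gripper_force: 30.0
```

Call:
{"api": "drive_tool", "payload": {
  "commands": [
    {"hand":1,"tx":-0.01,"ty":-0.03,"tz":0,"turn":-0.09},
    {"hand":1,"tx":-0.02,"ty":-0.07,"tz":0,"turn":-0.18},
    {"hand":1,"tx":-0.03,"ty":-0.11,"tz":0,"turn":-0.27},
    {"hand":1,"tx":-0.04,"ty":-0.15,"tz":0,"turn":-0.36},
    {"hand":1,"tx":-0.05,"ty":-0.19,"tz":0,"turn":-0.45},
    {"hand":1,"tx":-0.06,"ty":-0.23,"tz":0,"turn":-0.54},
    {"hand":1,"tx":-0.07,"ty":-0.27,"tz":0,"turn":-0.63},
    {"hand":1,"tx":-0.077,"ty":-0.31,"tz":0,"turn":-0.72},
    {"hand":1,"tx":-0.077,"ty":-0.352,"tz":0,"turn":-0.81},
    {"hand":1,"tx":-0.077,"ty":-0.352,"tz":0,"turn":-0.9}
  ]
}}

```text
time_s: 7.9
tcp_pos: [0.4312, -0.0533, 0.2172]
eef_rot: [180.0, -0.0, -155.0]
contact_force: [0.5, -0.1, -1.5]
gripper_width: 0.0299
gripper_force: 30.0
```

```bash
python3 - <<'E'
from h import *
t=r.capture("top"); s=r.capture("side"); q=r.get_state(); print(q["tcp_pos"],q["eef_rot"],q["joints"].round(1),q["gripper_width"],q["gripper_force"])
def crop(c,x,y,w,h,k): return cv2.resize(c["frame"][y:y+h,x:x+w,::-1],(w*k,h*k),interpolation=cv2.INTER_CUBIC)
im=np.hstack([crop(t,290,130,190,190,2),np.zeros((380,20,3),np.uint8),crop(s,220,190,190,190,2)]); cv2.imwrite("pics/c3.png",im)
E
```

```text
[ 0.43151547 -0.05204986  0.21720063] [ 1.79983828e+02 -2.48947543e-02 -1.54797655e+02] [ 19.3  -2.5 -28.6  -0.  -63.8 -84.1] 0.029608506632025904 29.984153509140015
```

View pics/c3.png

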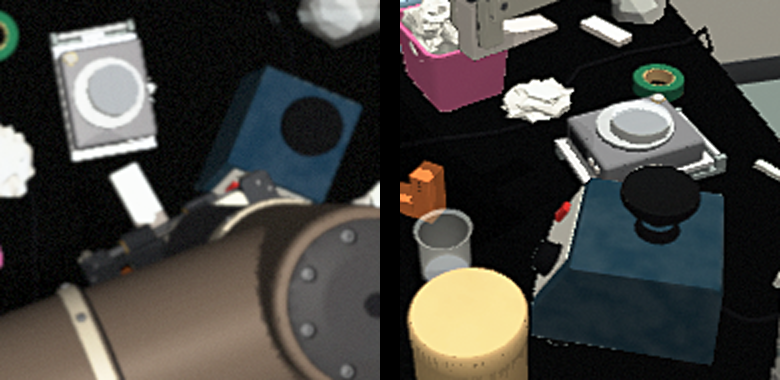

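The top crop shows the wedge hanging in front of the lip, still turned about 17° too far left. The hotplate's front panel slopes away from the path. I'll align the yaw, shift 5 mm left for margin and lower.

Call:
{"api": "drive_tool", "payload": {
  "commands": [
    {"hand":1,"tx":0,"ty":0.01,"tz":0,"turn":-0.09},
    {"hand":1,"tx":0,"ty":0.01,"tz":0,"turn":-0.187},
    {"hand":1,"tx":0,"ty":0.01,"tz":-0.05,"turn":-0.187},
    {"hand":1,"tx":0,"ty":0.01,"tz":-0.11,"turn":-0.187},
    {"hand":1,"tx":0,"ty":0.01,"tz":-0.17,"turn":-0.187},
    {"hand":1,"tx":0,"ty":0.01,"tz":-0.22,"turn":-0.187},
    {"hand":1,"tx":0,"ty":0.01,"tz":-0.27,"turn":-0.187},
    {"hand":1,"tx":0,"ty":0.01,"tz":-0.3,"turn":-0.187},
    {"hand":1,"tx":0,"ty":0.01,"tz":-0.32,"turn":-0.187},
    {"hand":1,"tx":0,"ty":0.01,"tz":-0.32,"turn":-0.187}
  ]
}}

```text
time_s: 9.0
tcp_pos: [0.4306, -0.0456, 0.0239]
eef_rot: [-180.0, -0.2, -171.2]
contact_force: [0.2, 0.2, -1.9]
gripper_width: 0.03
gripper_force: 30.0
```

```bash
python3 - <<'E'
from h import *
t=r.capture("top"); s=r.capture("side"); 
for i in range(4):
    r.capture("side"); q=r.get_state(); print(q["tcp_pos"].round(4),q["eef_rot"].round(2),q["contact_force"].round(1),q["gripper_width"])
def crop(c,x,y,w,h,k): return cv2.resize(c["frame"][y:y+h,x:x+w,::-1],(w*k,h*k),interpolation=cv2.INTER_CUBIC)
im=np.hstack([crop(t,310,180,78,90,5),crop(s,270,225,80,90,5)]); cv2.imwrite("pics/c4.png",im)
E
```

```text
[ 0.4321 -0.0453  0.026 ] [ 1.8000e+02  4.0000e-02 -1.7139e+02] [ 0.4 -0.1 -1.2] 0.029410186647273136
[ 0.4322 -0.0454  0.0262] [ 1.7999e+02  7.0000e-02 -1.7143e+02] [ 1.  -0.2 -1.7] 0.02992755979745056
[ 0.4323 -0.0454  0.0263] [ 1.7998e+02  1.0000e-01 -1.7147e+02] [-0.2  0.1 -1.6] 0.02979004589245123
[ 0.4322 -0.0455  0.0263] [ 1.7998e+02  1.0000e-01 -1.7151e+02] [-0.   0.4 -0.7] 0.029944509877474504
```

View pics/c4.png

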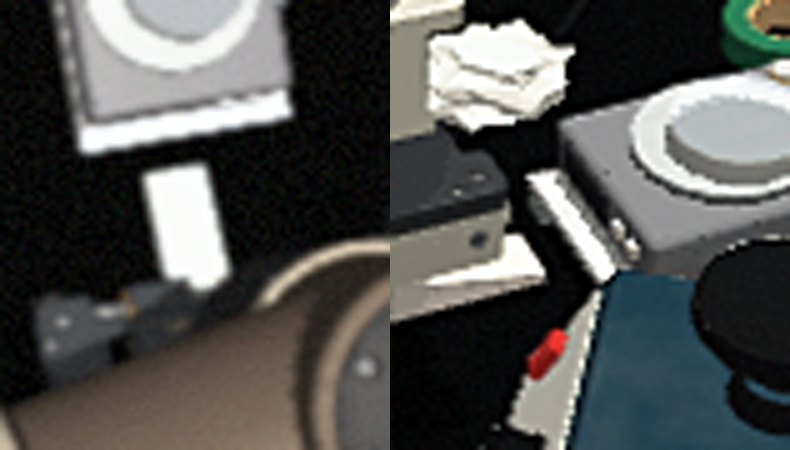

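Top crop: the wedge tip edge is at (145,178)-(205,163) and the lip edge at (82,155)-(292,115). They are parallel, with the tip slightly left of the middle as intended.

```bash
python3 - <<'E'
from h import *
t=r.capture("top"); o=lambda X,Y:[310+(X+.5)/5-.5,180+(Y+.5)/5-.5]
w=at(t,[o(145,178),o(205,163)],0.011); f=at(t,[o(82,155),o(292,115)],0.024)
print(w.round(4),f.round(4))
a=np.radians(8.35);u=np.array([np.cos(a),np.sin(a)]);v=np.array([-u[1],u[0]])
d=(w.mean(0)-f.mean(0))[:2]; print("tip rel edge",d@u,d@v); q=r.get_state()["tcp_pos"][:2]; print("tip by tcp", ((q+.0925*u)-f.mean(0)[:2])@u)
dd=w[0]-w[1];print(np.degrees(np.arctan2(dd[1],dd[0]))-90)
E
```

```text
[[ 0.5145 -0.0157  0.011 ]
 [ 0.5216 -0.0478  0.011 ]] [[ 0.5272  0.0189  0.024 ]
 [ 0.5453 -0.092   0.024 ]]
tip rel edge -0.017300524916528295 0.007381678490413169
tip by tcp -0.01181264244134651
12.522178319182046
```

Call:
{"api": "drive_tool", "payload": {
  "commands": [
    {"hand":1,"tx":0,"ty":0,"tz":-0.005,"turn":0},
    {"hand":1,"tx":0,"ty":0,"tz":-0.009,"turn":0},
    {"hand":1,"tx":0,"ty":0,"tz":-0.009,"turn":0},
    {"hand":1,"tx":0,"ty":0,"tz":-0.009,"turn":0}
  ]
}}

```text
time_s: 9.75
tcp_pos: [0.4314, -0.0459, 0.0201]
eef_rot: [-180.0, -0.0, -171.6]
contact_force: [0.0, 0.4, -2.5]
gripper_width: 0.03
gripper_force: 30.0
```

Call:
{"api": "drive_tool", "payload": {
  "commands": [
    {"hand":1,"tx":0,"ty":0,"tz":-0.002,"turn":0},
    {"hand":1,"tx":0,"ty":0,"tz":-0.002,"turn":0},
    {"hand":1,"tx":0,"ty":0,"tz":-0.002,"turn":0}
  ]
}}

```text
time_s: 10.05
tcp_pos: [0.4315, -0.0459, 0.0189]
eef_rot: [-180.0, -0.0, -171.6]
contact_force: [-0.4, -0.5, -1.2]
gripper_width: 0.0299
gripper_force: 30.0
```

```bash
cat >st.py <<'E'
from h import *
Z=[];F=[]
for i in range(5):
    r.capture("side"); q=r.get_state(); Z.append(q["tcp_pos"]);F.append(np.r_[q["contact_force"],q["moment"]])
print(np.mean(Z,0).round(4),q["eef_rot"].round(2),np.mean(F,0).round(2),q["gripper_width"].round(4),q["time_s"])
E
python3 st.py
```

```text
Traceback (most recent call last):
  File "st.py", line 5, in <module>
    print(np.mean(Z,0).round(4),q["eef_rot"].round(2),np.mean(F,0).round(2),q["gripper_width"].round(4),q["time_s"])
                                                                            ^^^^^^^^^^^^^^^^^^^^^^^^
AttributeError: 'float' object has no attribute 'round'
```

Call:
{"api": "drive_tool", "payload": {
  "commands": [
    {"hand":1,"tx":0,"ty":0,"tz":-0.0015,"turn":0},
    {"hand":1,"tx":0,"ty":0,"tz":-0.0015,"turn":0}
  ]
}}

```text
time_s: 10.5
tcp_pos: [0.4315, -0.0459, 0.018]
eef_rot: [-180.0, -0.0, -171.6]
contact_force: [0.6, 0.3, -1.5]
gripper_width: 0.0303
gripper_force: 30.0
```

```bash
sed -i 's/q\["gripper_width"\].round(4)/round(q["gripper_width"],4)/' st.py; python3 st.py
```

```text
[ 0.4315 -0.0459  0.018 ] [ 180.      0.   -171.58] [ 0.05 -0.03 -1.48  0.07 -0.15  0.01] 0.0301 10.75
```

Call:
{"api": "drive_tool", "payload": {
  "commands": [
    {"hand":1,"tx":0,"ty":0,"tz":-0.0015,"turn":0},
    {"hand":1,"tx":0,"ty":0,"tz":-0.0015,"turn":0}
  ]
}}

```text
time_s: 10.95
tcp_pos: [0.4317, -0.0458, 0.0176]
eef_rot: [-180.0, 0.0, -171.6]
contact_force: [-3.0, 0.6, 7.9]
gripper_width: 0.0298
gripper_force: 30.0
```

```bash
python3 st.py
```

```text
[ 0.4317 -0.0458  0.0176] [-1.8000e+02  2.0000e-02 -1.7158e+02] [-2.87  0.23  7.22  0.38  0.77 -0.01] 0.0299 11.2
```

The wedge is on the bench (about 7 N). I'll ease the press slightly and insert 35 mm along the balance's axis.

Call:
{"api": "drive_tool", "payload": {
  "commands": [
    {"hand":1,"tx":0,"ty":0,"tz":0.0005,"turn":0},
    {"hand":1,"tx":0.008,"ty":0.0012,"tz":0.0005,"turn":0},
    {"hand":1,"tx":0.016,"ty":0.0024,"tz":0.0005,"turn":0},
    {"hand":1,"tx":0.024,"ty":0.0035,"tz":0.0005,"turn":0},
    {"hand":1,"tx":0.032,"ty":0.0047,"tz":0.0005,"turn":0},
    {"hand":1,"tx":0.04,"ty":0.0059,"tz":0.0005,"turn":0},
    {"hand":1,"tx":0.048,"ty":0.007,"tz":0.0005,"turn":0},
    {"hand":1,"tx":0.0577,"ty":0.0085,"tz":0.0005,"turn":0},
    {"hand":1,"tx":0.0577,"ty":0.0085,"tz":0.0005,"turn":0}
  ]
}}

```text
time_s: 12.1
tcp_pos: [0.4668, -0.0407, 0.0175]
eef_rot: [-180.0, 0.0, -171.6]
contact_force: [-0.3, -1.3, 4.4]
gripper_width: 0.0299
gripper_force: 30.0
```

```bash
python3 st.py
```

```text
[ 0.4667 -0.0407  0.0175] [ 1.7999e+02  5.0000e-02 -1.7158e+02] [ 1.02 -1.11  0.78 -0.35 -0.37  0.01] 0.0298 12.35
```

Call:
{"api": "drive_tool", "payload": {
  "commands": [
    {"hand":1,"tx":0.007,"ty":0.001,"tz":0,"turn":0},
    {"hand":1,"tx":0.014,"ty":0.002,"tz":0,"turn":0},
    {"hand":1,"tx":0.0198,"ty":0.0029,"tz":0,"turn":0},
    {"hand":1,"tx":0.0198,"ty":0.0029,"tz":0,"turn":0}
  ]
}}

```text
time_s: 12.75
tcp_pos: [0.4778, -0.0391, 0.0174]
eef_rot: [-180.0, -0.0, -171.6]
contact_force: [-2.8, -0.3, 5.8]
gripper_width: 0.0301
gripper_force: 30.0
```

```bash
python3 st.py
```

```text
[ 0.4778 -0.0391  0.0174] [-1.8000e+02 -2.0000e-02 -1.7158e+02] [-2.65 -0.65  4.44 -0.26  0.97 -0.01] 0.0296 13.0
```

Call:
{"api": "drive_tool", "payload": {
  "commands": [
    {"hand":1,"tx":0.0033,"ty":0.0005,"tz":0,"turn":0},
    {"hand":1,"tx":0.0033,"ty":0.0005,"tz":0,"turn":0}
  ]
}}

```text
time_s: 13.2
tcp_pos: [0.4782, -0.0391, 0.0174]
eef_rot: [-180.0, -0.2, -171.6]
contact_force: [-8.7, 0.9, 12.1]
gripper_width: 0.0297
gripper_force: 30.0
```

```bash
python3 st.py
```

```text
[ 0.4782 -0.0391  0.0174] [-1.7999e+02 -1.7000e-01 -1.7161e+02] [-8.090e+00  8.500e-01  1.188e+01  3.000e-01  3.100e+00  1.000e-02] 0.0299 13.45
```

Call:
{"api": "drive_tool", "payload": {
  "commands": [
    {"hand":1,"tx":0.0033,"ty":0.0005,"tz":0,"turn":0},
    {"hand":1,"tx":0.0033,"ty":0.0005,"tz":0,"turn":0}
  ]
}}

```text
time_s: 13.65
tcp_pos: [0.4808, -0.0388, 0.0174]
eef_rot: [-180.0, -0.1, -171.6]
contact_force: [-5.2, -0.8, 7.7]
gripper_width: 0.0296
gripper_force: 30.0
```

```bash
python3 st.py
```

```text
[ 0.4808 -0.0387  0.0174] [-1.7999e+02 -1.2000e-01 -1.7159e+02] [-5.94 -0.6   8.47 -0.16  2.2  -0.01] 0.0299 13.9
```

Call:
{"api": "drive_tool", "payload": {
  "commands": [
    {"hand":1,"tx":0.0033,"ty":0.0005,"tz":0,"turn":0},
    {"hand":1,"tx":0.0033,"ty":0.0005,"tz":0,"turn":0}
  ]
}}

```text
time_s: 14.1
tcp_pos: [0.4823, -0.0385, 0.0174]
eef_rot: [-180.0, -0.2, -171.6]
contact_force: [-5.0, -1.5, 8.0]
gripper_width: 0.0297
gripper_force: 30.0
```

```bash
python3 st.py
```

```text
[ 0.4824 -0.0385  0.0174] [-1.7999e+02 -1.5000e-01 -1.7160e+02] [-6.940e+00 -3.900e-01  1.039e+01  0.000e+00  2.700e+00  1.000e-02] 0.0299 14.35
```

Call:
{"api": "drive_tool", "payload": {
  "commands": [
    {"hand":1,"tx":0,"ty":0,"tz":0.0005,"turn":0},
    {"hand":1,"tx":0,"ty":0,"tz":0.0005,"turn":0}
  ]
}}

```text
time_s: 14.55
tcp_pos: [0.4829, -0.0383, 0.0174]
eef_rot: [-180.0, -0.1, -171.6]
contact_force: [-4.7, -0.2, 4.2]
gripper_width: 0.0299
gripper_force: 30.0
```

```bash
python3 st.py; python3 - <<'E'
from h import *
t=r.capture("top"); s=r.capture("side")
def crop(c,x,y,w,h,k): return cv2.resize(c["frame"][y:y+h,x:x+w,::-1],(w*k,h*k),interpolation=cv2.INTER_CUBIC)
im=np.hstack([crop(t,310,180,78,90,5),crop(s,290,225,80,90,5)]); cv2.imwrite("pics/c5.png",im)
np.save("s0.npy",np.mean([r.capture("side")["frame"].astype(float) for i in range(6)],0))
E
```

```text
[ 0.4829 -0.0383  0.0174] [-1.8000e+02 -1.1000e-01 -1.7161e+02] [-5.95 -0.3   4.   -0.05  2.14 -0.01] 0.0295 14.8
```

View pics/c5.png

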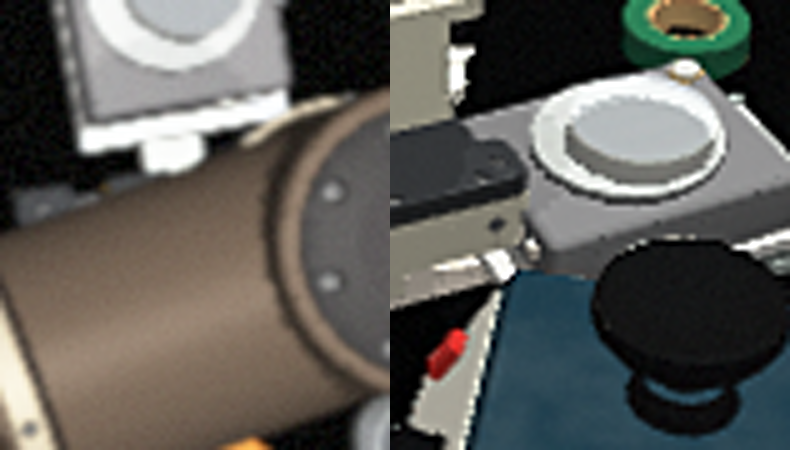

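The top crop shows the wedge's slope running in under the lip plate at (172,145). I'll measure the head's lift by registering the pan/dish patch against the first side picture.

```bash
cat > lift.py <<'E'
from h import *
ref=cv2.cvtColor(cv2.imread("pics/side0.png"),cv2.COLOR_BGR2GRAY).astype(np.float32)
fr=[r.capture("side") for i in range(5)]; c=fr[0]
cur=np.mean([cv2.resize(cv2.cvtColor(f["frame"],cv2.COLOR_RGB2GRAY),(784,588)) for f in fr],0).astype(np.float32)
def sh(x0,y0,x1,y1):
    W=np.eye(2,3,dtype=np.float32)
    cc,W=cv2.findTransformECC(ref[y0:y1,x0:x1],cur[y0:y1,x0:x1],W,cv2.MOTION_TRANSLATION,(3,200,1e-6),None,3)
    return (W[:,2]/1.4).round(3),round(cc,4)
for n,b in dict(dish=(436,332,512,372),headrear=(470,345,522,376),tape=(465,308,512,338),hotpl=(430,385,530,440)).items(): print(n,sh(*b))
# expected per mm lip rise at dish (half)
a=proj(c,[[.62,-.025,.07]]);b=proj(c,[[.62,-.025,.075]]);print("px per 10mm lip",(b-a).round(3), a*1.4)
E
python3 lift.py
```

```text
dish (array([ 0.099, -0.029], dtype=float32), 0.9765)
headrear (array([-0.001,  0.001], dtype=float32), 1.0)
tape (array([0.007, 0.   ], dtype=float32), 0.9999)
hotpl (array([0.021, 0.084], dtype=float32), 0.9751)
px per 10mm lip [[ 0.12  -1.775]] [[474.61167722 346.13290798]]
```

Call:
{"api": "drive_tool", "payload": {
  "commands": [
    {"hand":1,"tx":0.0033,"ty":0.0005,"tz":0,"turn":0},
    {"hand":1,"tx":0.0066,"ty":0.001,"tz":0,"turn":0},
    {"hand":1,"tx":0.0066,"ty":0.001,"tz":0,"turn":0}
  ]
}}

```text
time_s: 15.75
tcp_pos: [0.484, -0.0384, 0.0174]
eef_rot: [-180.0, -0.4, -171.6]
contact_force: [-16.8, 0.9, 18.3]
gripper_width: 0.0299
gripper_force: 30.0
```

```bash
sed -i 's/dish=(436,332,512,372)/dish=(462,330,514,376)/' lift.py; python3 st.py; python3 lift.py|head -2
```

```text
[ 0.484  -0.0384  0.0174] [-179.98   -0.38 -171.63] [-16.47   1.17  15.94   0.54   5.39   0.14] 0.0299 16.0
dish (array([0.007, 0.001], dtype=float32), 0.9999)
headrear (array([0.003, 0.001], dtype=float32), 0.9999)
```

Call:
{"api": "drive_tool", "payload": {
  "commands": [
    {"hand":1,"tx":0.0033,"ty":0.0005,"tz":0,"turn":0},
    {"hand":1,"tx":0.0066,"ty":0.001,"tz":0,"turn":0},
    {"hand":1,"tx":0.0066,"ty":0.001,"tz":0,"turn":0}
  ]
}}

```text
time_s: 16.55
tcp_pos: [0.4853, -0.0386, 0.0173]
eef_rot: [-180.0, -0.6, -171.7]
contact_force: [-24.2, 1.7, 27.7]
gripper_width: 0.03
gripper_force: 30.0
```

```bash
python3 st.py; python3 lift.py|head -2
```

```text
[ 0.4853 -0.0386  0.0172] [-179.96   -0.64 -171.67] [-23.7    0.85  25.68   0.61   8.26   0.12] 0.0299 16.8
dish (array([-0.001, -0.043], dtype=float32), 0.999)
headrear (array([-0.011, -0.033], dtype=float32), 0.998)
```

Bench friction from the downward press is building up, so I'll relieve z.

Call:
{"api": "drive_tool", "payload": {
  "commands": [
    {"hand":1,"tx":0,"ty":0,"tz":0.0008,"turn":0},
    {"hand":1,"tx":0,"ty":0,"tz":0.0016,"turn":0},
    {"hand":1,"tx":0,"ty":0,"tz":0.0016,"turn":0}
  ]
}}

```text
time_s: 17.35
tcp_pos: [0.4908, -0.0371, 0.0179]
eef_rot: [180.0, -0.1, -171.6]
contact_force: [-3.9, -0.7, -5.3]
gripper_width: 0.0297
gripper_force: 30.0
```

```bash
python3 st.py; python3 lift.py|head -2
```

```text
[ 0.4914 -0.037   0.0182] [-1.8000e+02 -4.0000e-02 -1.7159e+02] [-3.72 -1.   -5.47 -0.27  1.52 -0.02] 0.0298 17.6
dish (array([ 0.055, -0.547], dtype=float32), 0.9864)
headrear (array([-0.128, -0.489], dtype=float32), 0.9776)
```

Call:
{"api": "drive_tool", "payload": {
  "commands": [
    {"hand":1,"tx":0.0025,"ty":0.0004,"tz":-0.0004,"turn":0},
    {"hand":1,"tx":0.005,"ty":0.0007,"tz":-0.0004,"turn":0},
    {"hand":1,"tx":0.005,"ty":0.0007,"tz":-0.0004,"turn":0}
  ]
}}

```text
time_s: 18.15
tcp_pos: [0.4954, -0.0364, 0.0186]
eef_rot: [180.0, 0.0, -171.6]
contact_force: [-3.3, -1.6, -6.0]
gripper_width: 0.0301
gripper_force: 30.0
```

```bash
python3 st.py; python3 lift.py
```

```text
[ 0.4954 -0.0364  0.0186] [ 1.8000e+02  5.0000e-02 -1.7157e+02] [-2.6  -0.7  -5.46 -0.2   1.   -0.03] 0.0296 18.4
dish (array([ 0.087, -0.723], dtype=float32), 0.979)
headrear (array([-0.173, -0.602], dtype=float32), 0.9671)
tape (array([-0.023, -0.345], dtype=float32), 0.9839)
hotpl (array([ 0.216, -0.106], dtype=float32), 0.9659)
px per 10mm lip [[ 0.12  -1.775]] [[474.61167722 346.13290798]]
```

Call:
{"api": "drive_tool", "payload": {
  "commands": [
    {"hand":1,"tx":0.0035,"ty":0.0005,"tz":-0.0005,"turn":0},
    {"hand":1,"tx":0.0066,"ty":0.001,"tz":-0.001,"turn":0},
    {"hand":1,"tx":0.0066,"ty":0.001,"tz":-0.001,"turn":0}
  ]
}}

```text
time_s: 18.95
tcp_pos: [0.4988, -0.0359, 0.0177]
eef_rot: [-180.0, -0.0, -171.6]
contact_force: [-3.7, -0.2, -5.9]
gripper_width: 0.03
gripper_force: 30.0
```

```bash
sed -i 's/tape=(465,308,512,338)/spacer=(432,274,472,300),tape=(472,308,508,328)/' lift.py; python3 st.py; python3 lift.py
```

```text
[ 0.4987 -0.0359  0.0178] [-1.8000e+02 -1.0000e-02 -1.7159e+02] [-3.83 -0.64 -5.09 -0.24  1.33  0.03] 0.0299 19.2
dish (array([ 0.077, -0.673], dtype=float32), 0.9814)
headrear (array([-0.169, -0.579], dtype=float32), 0.971)
spacer (array([0.129, 0.028], dtype=float32), 0.9966)
tape (array([ 0.008, -0.002], dtype=float32), 0.9999)
hotpl (array([ 0.223, -0.104], dtype=float32), 0.9639)
px per 10mm lip [[ 0.12  -1.775]] [[474.61167722 346.13290798]]
```

Call:
{"api": "drive_tool", "payload": {
  "commands": [
    {"hand":1,"tx":0.0033,"ty":0.0005,"tz":-0.0003,"turn":0},
    {"hand":1,"tx":0.0033,"ty":0.0005,"tz":-0.0003,"turn":0},
    {"hand":1,"tx":0.0033,"ty":0.0005,"tz":-0.0003,"turn":0},
    {"hand":1,"tx":0.0033,"ty":0.0005,"tz":-0.0003,"turn":0}
  ]
}}

```text
time_s: 19.85
tcp_pos: [0.5012, -0.0355, 0.0178]
eef_rot: [180.0, 0.0, -171.6]
contact_force: [-2.9, -1.1, -5.2]
gripper_width: 0.0299
gripper_force: 30.0
```

```bash
python3 st.py; python3 lift.py|head -2; python3 st.py; python3 - <<'E'
from h import *
t=r.capture("top"); s=r.capture("side")
def crop(c,x,y,w,h,k): return cv2.resize(c["frame"][y:y+h,x:x+w,::-1],(w*k,h*k),interpolation=cv2.INTER_CUBIC)
im=np.hstack([crop(t,310,150,78,90,5),crop(s,290,225,80,90,5)]); cv2.imwrite("pics/c6.png",im)
E
```

```text
[ 0.5012 -0.0355  0.0178] [ 1.8000e+02  3.0000e-02 -1.7158e+02] [-2.02 -0.74 -5.25 -0.26  0.94  0.  ] 0.0299 20.1
dish (array([ 0.088, -0.757], dtype=float32), 0.9766)
headrear (array([-0.194, -0.623], dtype=float32), 0.9627)
[ 0.5011 -0.0355  0.0178] [ 1.8000e+02  3.0000e-02 -1.7158e+02] [-1.73 -0.76 -5.06 -0.23  0.58 -0.  ] 0.0296 20.6
```

View pics/c6.png

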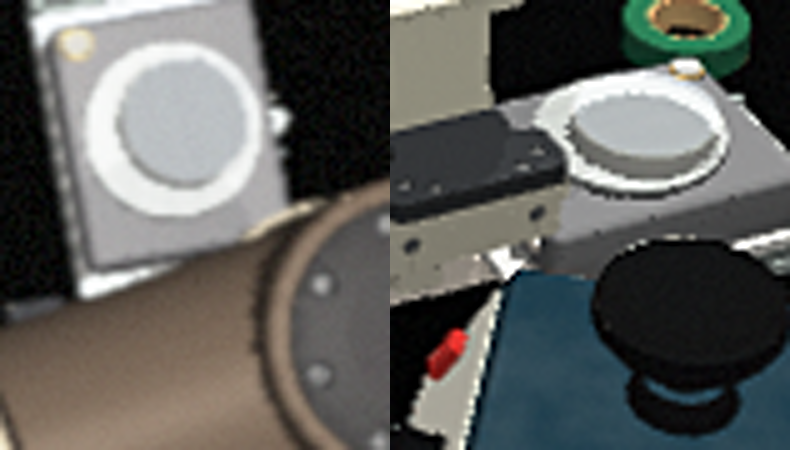

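The crops show the head raised slightly, the dish still on the pan, and the gripper body in front of and above the lip without touching it. The lift estimates are 3.5 mm from the push distance and 4.3 mm from the images, so I'm handing in.

```bash
python3 -c "
from plant import r
print(r.close_job())"
```

```text
the job is handed in; nothing more can be done
None
```

I handed the job in with the wedge gripped and holding up the lip by an estimated 3.5 to 4.3 mm, the dish still on the pan and the bystanders untouched; the hand-in gave no verdict.

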